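# Change a sickle-bending jig over for the opposite bend

## Task

Change the bending jig over for the opposite bend: lift the steel lever off its pivot pin, turn it end for end so that the long end with the roller points down the slope instead of up, and refit it fully down on the pin between the stop studs. Once you have let go of the lever, draw the lock pin straight up out of its light wooden block without tipping the block, and put the pin fully home through the lever's forked end into the jig's upper lock hole, its flange down on the fork. Leave the wooden block standing where it is and do not disturb the tin, the hammer or the sickle.

Things in the scene. Friction and masses are not known exactly. Their poses are not given: they have to be found in the camera images.
- jig_face: Sloping steel face of the fixed jig, 170 mm up the slope, 110 mm across, its middle 88 mm above the table, on a base 210 x 170 mm. Origin: mid-face, at the foot of the pivot pin. z = out of the face along the pin, leaning 25 deg from vertical towards the low front edge (turned roughly to the robot); x = up the slope; y = level across, to the left seen from the robot.
- pivot_tip (a point): Top of the fixed pivot pin: 44 mm above the face, 12 mm in diameter, top 6 mm tapered. Axes as jig_face. Around it four stop studs, 8 mm in diameter and 10 mm high, stand on the face at x = +-42, y = +-19 mm from the pin; the lever's bar lies between them with 2 mm play each side, so it cannot be swung round without lifting it.
- lock_hole_upper (a point): Mouth, on the face, of the lock hole at the face's x = +63 mm, y = 0: 12.5 mm in diameter, 24 mm deep, along the face's z. Axes as jig_face. The lever's fork lies over this one after the change.
- lock_hole_lower (a point): Mouth of the like lock hole at the face's x = -63 mm, y = 0. The lever's fork lies over this one at the start.
- lever_hub (a point): Centre of the hub of the loose steel lever (about 0.45 kg), 18 mm above its flat underside. Hub: 30 mm wide (y), 34 long (x), 36 high, through bore 16 mm along z; y faces free to grasp along the pin. x = towards the long end, along the face's +x at the start. The bar, 26 mm wide and 14 thick, flush below, runs to x = +130 mm. Centre of mass: about 25 mm from the bore along x.
- lever_roller (a point): Point on the axis of the upright roller on the lever's long end, 117 mm from the bore, 18 mm above the lever's underside. Roller 20 mm in diameter, its top 44 mm above the underside. Axes as lever_hub.
- lever_fork (a point): Middle of the slot in the lever's short, forked end, 64 mm from the bore, half-way up its 14 mm thickness. Fork 32 mm wide, from 50 to 78 mm from the bore; slot 20 mm wide, open-ended. Axes as lever_hub.
- lock_pin_head (a point): Middle of the head of the loose steel lock pin (0.1 kg). Head 22 mm in diameter, 34 mm high; below it a flange 28 mm in diameter, its underside 21 mm below this point, then a shaft 10 mm in diameter, 34 mm long, tip tapered. z = along the shaft towards the head. Starts upright in the block, flange on its top. Home in the jig, the flange lies on the fork, this point 35 mm above the face (it may lean by its play).
- holder: Light loose wooden block (0.05 kg), 38 x 38 mm and 60 mm high, with a hole 12 mm in diameter in its top in which the lock pin stands 34 mm deep. Origin: centre of its underside; z up. It stands to the left or the right of the jig.
- tin: Bystander: plain metal tin, 60 mm in diameter, 75 mm high. Origin: centre of its underside. Stands on the side of the jig where the block does not.
- hammer: Bystander: hammer lying on the table, about 0.3 m long, handle along its own -x.
- sickle: Bystander: sickle lying beyond the jig, to the left, about 0.28 m long. Origin: at the joint of handle and blade, on the table.
Things that resemble listed ones, but are neither listed nor needed, are in the scene too. Leave any red look-alike of the part that bears lock_pin_head alone.

How it is judged:
On the way, in this order (a step that is already met when the one before it is completed fails the run):
1. the lever is lifted clear off the top of its pivot pin (z of lever_hub in the frame of jig_face above 0.063 m), for 0.1 s.
2. the lever is fully down on the pivot pin again, turned end for end, and let go (x of lever_hub in the frame of jig_face between -0.005 and 0.005 m and y of lever_hub in the frame of jig_face between -0.005 and 0.005 m and z of lever_hub in the frame of jig_face between 0.013 and 0.0215 m and x of lever_roller in the frame of jig_face below -0.108 m and angle between the z axis of lever_hub and the z axis of jig_face, either way round below 0.07 rad and contact force between the fingers and lever below 0.2 N), for 0.2 s.
3. the lock pin is drawn clear of the wooden block, which stays upright (z of lock_pin_head in the frame of holder above 0.117 m and angle between holder's own z axis and vertical below 0.1 rad), for 0.1 s.
At the end, for the whole second after the job is handed in: Lever on the pivot pin, long end towards the face's -x (hub within 5 mm, 3.5 mm of fully down, 4 deg square); lock pin in the hole at x = +63 mm through the fork (head within 8 mm, 5 mm of home, 11 deg square); both at rest; wooden block upright within 40 mm of its start (x of lever_hub in the frame of jig_face between -0.005 and 0.005 m and y of lever_hub in the frame of jig_face between -0.005 and 0.005 m and z of lever_hub in the frame of jig_face between 0.013 and 0.0215 m and x of lever_roller in the frame of jig_face below -0.108 m and angle between the z axis of lever_hub and the z axis of jig_face, either way round below 0.07 rad and y of lock_pin_head in the frame of jig_face between -0.008 and 0.008 m and x of lock_pin_head in the frame of jig_face between 0.055 and 0.071 m and z of lock_pin_head in the frame of jig_face between 0.028 and 0.04 m and angle between the z axis of lock_pin_head and the z axis of jig_face, either way round below 0.2 rad and angle between holder's own z axis and vertical below 0.1 rad and distance of holder from where it was at the start of the episode below 0.04 m and linear speed of each of lever, lock_pin below 0.02 m/s); the robot touches nothing.
It fails at once if the wooden block is tipped by more than 17 deg (angle between holder's own z axis and vertical above 0.3 rad).
It fails at once if the tin is moved by more than 30 mm (distance of tin from where it was at the start of the episode above 0.03 m).
It fails at once if the hammer is moved by more than 30 mm (distance of hammer from where it was at the start of the episode above 0.03 m).
It fails at once if the sickle is moved by more than 30 mm (distance of sickle from where it was at the start of the episode above 0.03 m).
It also fails if it takes over 61 s, if anything falls off the work surface, if the arm or the gripper's body presses on something with over 40 N, if the wrist force passes 120 N, or if a joint passes its speed limit or range.

## Robot

A 7-joint arm with a two-finger parallel gripper is mounted at the origin on the work surface. World frame = base frame: x ahead of the robot, y to its left, z up, the work surface at z = 0. Lengths are in m, angles in rad, forces in N, time in s.
With the tool pointing down it reaches from about 0.425 to 0.875 m from the base axis. Payload 8.4 kg.
Tool frame: the origin (TCP) lies midway between the tips of the shut fingers; the grasp point (between the pads) lies 19 mm behind it; z points along the fingers, y is the line along which they close (so a half turn about z gives the same grasp; the last joint's range is limited). The gripper opens to 85 mm and grips with 20 to 120 N. Pads are 22 mm wide; open, the fingers measure 114 mm over their backs; the gripper's body (76 mm by 85 mm) begins 54 mm behind the grasp point. The pads swing forward as they close: fully open they stand 13 mm farther back than shut.
Start: joints at [-1.275, 0.333, 0.04, 1.465, -0.013, 1.343, -0.059], TCP at [0.25, 0.6, 0.231] pointing down, gripper open.
Joint ranges: [-2.58, 2.58], [-0.38, 2.09], [-1.3, 1.39], [0.25, 2.4], [-1.5, 4.64], [0.08, 2.09], [-2.65, 2.65]. Speed limits (rad/s): [2.22, 2.22, 2.79, 2.79, 3.14, 3.14, 3.14].

## Interface

Orientations are given as [roll, pitch, yaw] about the fixed x, y, z axes, in that order (R = Rz(yaw) Ry(pitch) Rx(roll)).
In Python, from cell import move_to, movel, move_j, set_gripper, pause, ik, sense, get_image, get_calibration, MotionError, close_job gives the robot as it stands. Calls block until the motion is done:
- move_to(position, orientation): joint-space move of the TCP to a pose.
- movel(position, frame=None, v=0.15): straight line of the TCP; frame=None keeps the orientation; v is the mean speed in m/s.
- move_j(angles): joint-space move.
- set_gripper(opening, newtons=None): finger opening in m; newtons is the grip in N (None keeps the last); returns when the fingers have stopped.
- pause(seconds).
- ik(position, orientation): joint angles nearest the present ones, or None.
- sense(): the state.
- get_image(name): name is "side" or "top"; returns the picture (400x640x3 uint8, blue, green, red); there is no depth.
- get_calibration(name): a dict with "vfov" (degrees; the focal length in pixels is half the picture's height over the tangent of half this angle, whatever the lens; pixels are square), "cx", "cy" (the principal point, pixels), "R" (3x3) and "t" (3): a world point X has camera coordinates R X + t. Camera axes: x right, y down, z forward; pixel columns grow to the right and rows downward; lengths in m; the calibration is good to about 2 mm. A picture is of the moment at which its call begins. get_calibration takes no time and is no camera call.
A pose or a line that the arm cannot do raises MotionError and nothing moves.
- close_job(): hands the job in; it is judged then, once.
The state is a dict: "time": time; "joint_positions": joint angles; "joint_vel": joint speeds; "joint_torque": joint torques, N m; "position": TCP position; "ee_rot": TCP orientation; "ft_force": force on the tool from outside, world axes, zero at the start; "wrist_torque": the same for the moment, N m; "opening": finger opening in m; "grip_force": force on a finger pad.
Only numpy, scipy, OpenCV 4.12 (cv2) and the standard library are available. Lean on these libraries where they do the work, as an engineer would, in place of code of your own. Each camera call takes 0.05 s, during which the arm holds its last target. There are 200 camera calls.

## Working session

There is one attempt and no reset: what is moved stays moved. The work goes in short steps, each a Python script; the robot and the scene stay as the last script left them, time stands still between calls to the robot, and variables do not carry over. Pictures are saved under pics/ and viewed, at most 10 in all, crops included, and the job is handed in when it is done.

```bash
mkdir -p pics; ls; python3 - <<'E'
from cell import *
import cv2
for n in("side","top"):
    im=get_image(n); cv2.imwrite(f"pics/{n}0.png",im); c=get_calibration(n); print(n,c)
print(sense())
E
```

```text
pics
side {'vfov': 51.03556977602901, 'cx': 323.82903933373154, 'cy': 202.06889259697982, 'R': array([[ 0.78810395, -0.6154624 ,  0.00990992],
       [-0.33633886, -0.44405625, -0.8304759 ],
       [ 0.51552725,  0.65116824, -0.5569664 ]]), 't': array([-0.52744964,  0.30076375,  0.77283234])}
top {'vfov': 52.61414098473182, 'cx': 315.1047854690479, 'cy': 203.28108581044881, 'R': array([[-0.00876612, -0.99977986,  0.01906269],
       [-0.98302737,  0.00512261, -0.18338741],
       [ 0.18324938, -0.02034674, -0.98285588]]), 't': array([-0.0551994 ,  0.60526019,  1.12349109])}
{'time': 0.1, 'joint_positions': array([-1.27515418,  0.33388901,  0.03988759,  1.46615644, -0.01340196,
        1.34330519, -0.05850191]), 'joint_vel': array([ 6.06425206e-04, -1.13611906e-03, -8.09199347e-05, -1.17574131e-03,
        1.36905898e-03,  2.94948051e-04, -8.98693182e-04]), 'joint_torque': array([ 3.94064438e-03, -6.60021687e+01,  1.37032572e+00, -4.06475151e+01,
        1.69493904e-02,  8.94199067e-03,  6.09267158e-05]), 'position': array([0.24990564, 0.5996027 , 0.2304918 ]), 'ee_rot': array([-3.14010440e+00,  1.03935810e-04,  2.74671947e+00]), 'ft_force': array([ 0.51311838, -1.12121859,  0.22581473]), 'wrist_torque': array([-0.04703831, -0.00699337,  0.00228362]), 'grip_force': 0.0, 'opening': 0.08550510870915763}
```

View pics/side0.png

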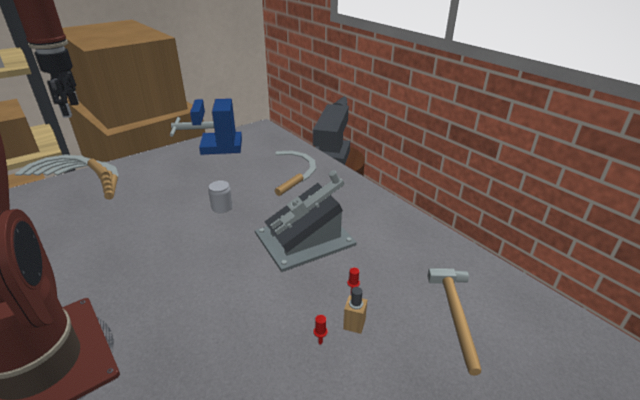

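View pics/top0.png

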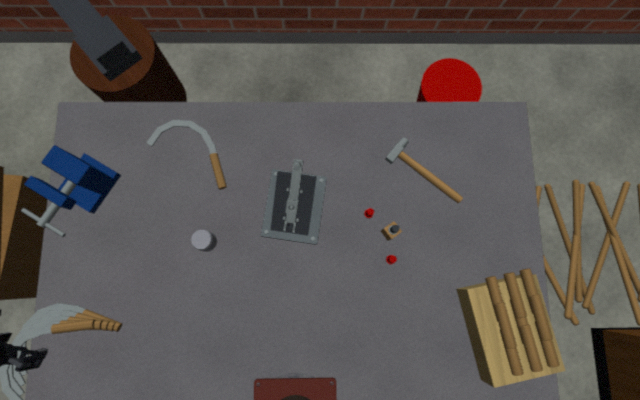

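Side view: dark-headed pin in the wooden block at (356,297); red look-alikes at (354,277) and (320,325). Top view: the pin at (394,230), reds at (369,213) and (391,259). The jig with the lever is at (293,205) top, the tin at (202,240), the sickle to the left and the hammer to the right. I choose the dark-headed pin standing in the block and check it in close crops.

```bash
python3 - <<'E'
import cv2
a=cv2.imread("pics/top0.png")[145:265,255:415]; cv2.imwrite("pics/topc.png",cv2.resize(a,None,fx=5,fy=5,interpolation=cv2.INTER_CUBIC))
a=cv2.imread("pics/side0.png")[165:340,245:385]; cv2.imwrite("pics/sidec.png",cv2.resize(a,(476,595),interpolation=cv2.INTER_CUBIC))
E
```

```text
(no output)
```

View pics/topc.png

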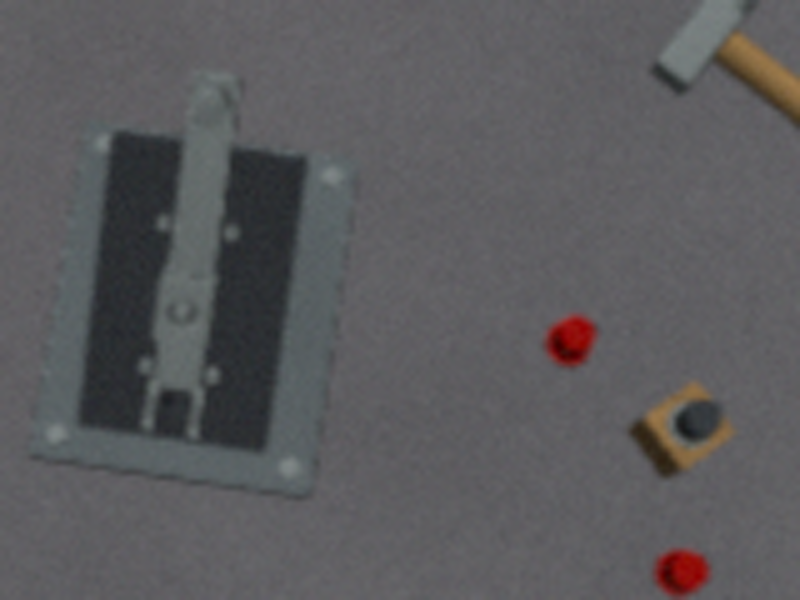

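View pics/sidec.png

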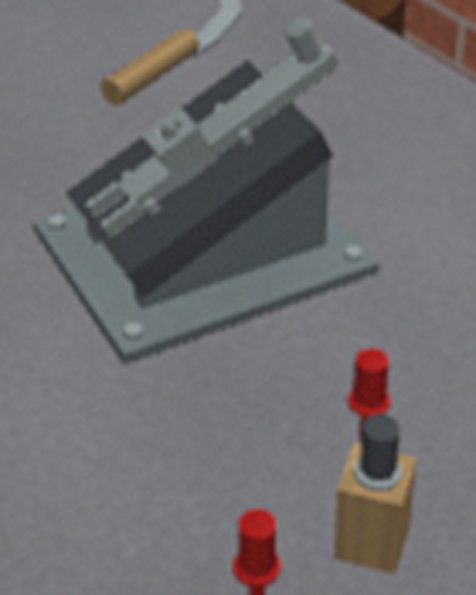

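The crops confirm the dark-headed pin in the block, with both reds standing loose on the table. Pixels are top crop/5+(255,145) and side crop/3.4+(245,165). Studs, pivot tip and face corners are all visible. I fit the jig pose to these points.

```bash
cat > h.py <<'E'
import numpy as np, json
from cell import *
from scipy.spatial.transform import Rotation as Rn
from scipy.optimize import least_squares
def proj(n,X):
    c=get_calibration(n); f=200/np.tan(np.radians(c["vfov"]/2)); p=np.atleast_2d(X)@c["R"].T+c["t"]
    return p[:,:2]/p[:,2:]*f+[c["cx"],c["cy"]]
def jigR(yaw): return (Rn.from_euler('z',yaw)*Rn.from_euler('y',-25,degrees=True)).as_matrix()
def rpy(R): return Rn.from_matrix(R).as_euler('xyz')
try:
    J=json.load(open('jig.json')); O=np.array(J['o']); RF=jigR(J['yaw'])
except FileNotFoundError: pass
def F(x,y,z): return O+RF@np.array([x,y,z])
def toF(p): return RF.T@(np.array(p)-O)
def toolR(R,flip): # tool z = -R z, tool y = +-R y
    s=-1 if flip else 1
    return np.column_stack([-s*R[:,0],s*R[:,1],-R[:,2]])
E
python3 - <<'E'
from h import *
T=[((-.042,.019,.01),(147,366)),((-.042,-.019,.01),(213,376)),((.042,.019,.01),(163,223)),((.042,-.019,.01),(231,232)),((0,0,.044),(182,308)),
((.085,.055,0),(110,130)),((.085,-.055,0),(307,157)),((-.085,-.055,0),(266,450)),((-.085,.055,0),(80,425))]
S=[((-.042,-.019,.01),(152,203)),((.042,-.019,.01),(246,133)),((.042,.019,.01),(220,105)),((0,0,.044),(172,127)),((.085,.055,0),(250,62)),((-.085,.055,0),(67,190))]
PT=np.array([a for a,_ in T]);UT=np.array([b for _,b in T])/5+[255,145]
PS=np.array([a for a,_ in S]);US=np.array([b for _,b in S])/3.4+[245,165]
def res(p,k=0):
    o=np.array([p[0],p[1],.088]);R=jigR(p[2])
    r=[(proj("top",PT@R.T+o)-UT),(proj("side",PS@R.T+o)-US)]
    return r if k else np.concatenate(r).ravel()
s=least_squares(res,[.65,.05,0],loss='soft_l1'); print(s.x); print([x.round(1).tolist() for x in res(s.x,1)])
json.dump(dict(o=[s.x[0],s.x[1],.088],yaw=s.x[2]),open('jig.json','w'))
u=np.array([[705/5+255,413/5+145]]);v=np.array([[380/3.4+245,427/3.4+165]]);w=np.array([[378/3.4+245,476/3.4+165]])
g=lambda p,k=0:np.concatenate([proj("top",[*p,.098])-u,proj("side",[*p,.098])-v,proj("side",[*p,.062])-w]).ravel()
h=least_squares(g,[.6,-.2]);print(h.x,g(h.x).round(1))
import h as H
H.O=np.array([s.x[0],s.x[1],.088]);H.RF=jigR(s.x[2])
for fl in(0,1):
    for z in(.005,.12):
        print(fl,z,ik(H.F(0,0,z),rpy(toolR(H.RF,fl))))
    print(fl,'pin',ik(H.F(.063,0,.06),rpy(toolR(H.RF,fl))))
E
```

```text
[ 0.59884554  0.00264208 -0.14999082]
[[[0.3, -0.6], [0.3, -0.7], [0.6, -0.7], [0.5, -0.6], [0.5, 0.8], [0.6, 0.4], [0.3, 0.5], [0.5, -0.6], [-0.0, -1.0]], [[-0.7, -0.7], [-0.6, -0.8], [-0.2, -0.0], [-1.8, -1.6], [-0.8, -1.3], [-0.3, 0.3]]]
[ 0.52505742 -0.28622059] [ 0.9  0.6  0.2  0.2 -0.2 -1.2]
0 0.005 [-0.76924853  0.09639424  0.64568967  2.16306117  0.1341104   0.48551829
  1.17720337]
0 0.12 [-0.90931795 -0.22142352  0.64376354  2.14781159  0.41949902  0.80325913
  0.93291402]
0 pin [-0.81754899  0.05381132  0.71120511  2.01902428  0.12305239  0.66311492
  1.2252825 ]
1 0.005 [-0.61041748  0.09246763  0.47597301  2.15686906  0.17271818  0.48977491
 -2.00149752]
1 0.12 [-0.52407914 -0.15873259  0.30236952  2.13449982  0.28839328  0.76707225
 -2.1050362 ]
1 pin [-0.59228647  0.05460413  0.47452345  2.01051798  0.1452182   0.66612701
 -1.9397962 ]
```

```bash
python3 - <<'E'
from h import *
import cv2
R=rpy(toolR(RF,0))
set_gripper(.055,60)
move_to(F(0,0,.13),R)
movel(F(0,0,.065),v=.15)
s=sense();print(s['time'],toF(s['position']),s['opening'],s['joint_positions'][6],s['ft_force'])
a=cv2.resize(get_image("top")[150:250,250:350],(500,500),interpolation=cv2.INTER_CUBIC)
b=cv2.resize(get_image("side")[140:270,245:365],(295,320),interpolation=cv2.INTER_CUBIC)
b=cv2.resize(b,(300,500)) if 0 else cv2.copyMakeBorder(b,0,180,0,0,cv2.BORDER_CONSTANT)
cv2.imwrite("pics/hov.png",np.hstack([a,b]))
E
```

```text
3.425 [0.00016657 0.0001726  0.06523701] 0.055488997022786035 1.0144309689947657 [-0.17616187  0.30943028  0.06775886]
```

View pics/hov.png

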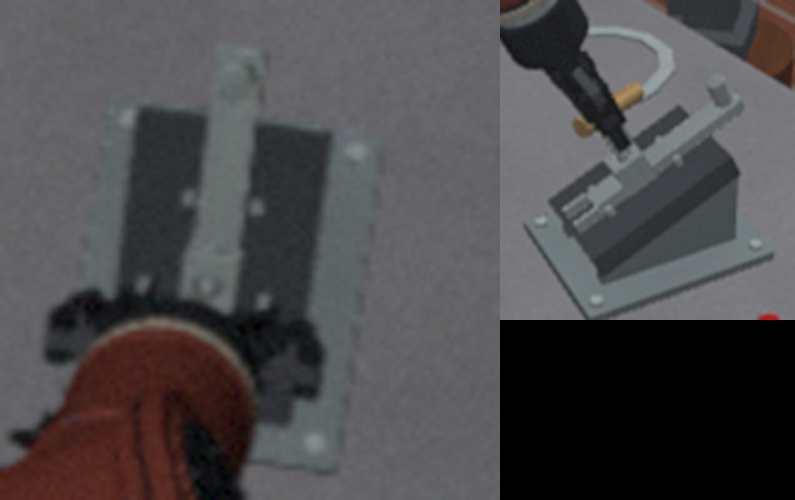

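The gripper stands over the hub: pivot at (207,285) of the left panel, fingers on either side of it. Descend and grip.

```bash
python3 - <<'E'
from h import *
def st(t):
    s=sense();print(t,round(s['time'],2),toF(s['position']).round(4),'F',(RF.T@s['ft_force']).round(1),'T',(RF.T@s['wrist_torque']).round(2),round(s['opening'],4),round(s['grip_force'],1))
movel(F(0,0,.03),v=.12);movel(F(0,0,.006),v=.06);st('down')
set_gripper(.02,100);pause(.2);st('grip')
movel(F(0,0,.012),v=.05);st('up6')
for d in(-.003,.003):
    movel(F(d,0,.012),v=.02);st(f'x{d}')
movel(F(0,0,.012),v=.02)
for d in(-.003,.003):
    movel(F(0,d,.012),v=.02);st(f'y{d}')
movel(F(0,0,.012),v=.02);st('c')
E
```

```text
down 4.52 [ 0.0003 -0.0001  0.0064] F [0.4 0.6 0.6] T [-0.06  0.42 -0.01] 0.0549 0.0
grip 5.08 [0.0003 0.0003 0.0067] F [-3.8 -0.7 16.6] T [-0.29  1.14  0.09] 0.0287 97.6
up6 5.35 [-0.0005  0.0001  0.012 ] F [-1.8 -0.3 -3.5] T [0.   0.94 0.  ] 0.0284 98.8
x-0.003 5.65 [-0.0014  0.0004  0.0122] F [ 3.2  0.9 -4.3] T [ 0.15 -0.2   0.01] 0.0288 99.1
x0.003 6.1 [ 0.0021 -0.0001  0.0117] F [-4.2  1.6 -3.2] T [0.22 1.51 0.01] 0.0284 99.6
y-0.003 6.7 [ 0.0003 -0.0009  0.0122] F [-1.7  8.5 -6.9] T [ 1.68  1.   -0.24] 0.0287 99.8
y0.003 7.15 [0.     0.0028 0.012 ] F [-2.   0.6 -2.7] T [0.   0.91 0.01] 0.0286 100.5
c 7.45 [-0.     -0.0003  0.012 ] F [-1.2 -0.2 -4.3] T [-0.03  0.92 -0.01] 0.0285 100.5
```

The probing shows the pin lies about +1.2 mm in y from my estimate, and close to centre in x. Update the frame, lift and turn.

```bash
cat >> h.py <<'E'
def st(t):
    s=sense();print(t,round(s['time'],2),toF(s['position']).round(4),'F',(RF.T@s['ft_force']).round(1),'T',(RF.T@s['wrist_torque']).round(2),round(s['opening'],4),round(s['grip_force'],1))
    return s
E
python3 - <<'E'
from h import *
import cv2
J['o']=list(F(0,.0012,0)); json.dump(J,open('jig.json','w')); O[:]=J['o']
movel(F(.0004,0,.012),v=.05);movel(F(.0004,0,.08),v=.12);pause(.15);st('up')
q=np.array(sense()['joint_positions']); q[6]-=np.pi/2; move_j(q); q[6]-=np.pi/2; move_j(q); st('turned')
movel(F(-.0008,0,.08),rpy(toolR(RF,1)),v=.05);st('pose')
movel(F(-.0008,0,.054),v=.1);pause(.1);st('above')
a=cv2.resize(get_image("top")[150:270,250:350],(500,600),interpolation=cv2.INTER_CUBIC)
b=cv2.resize(get_image("side")[160:260,260:320],(300,500),interpolation=cv2.INTER_CUBIC)
cv2.imwrite("pics/turn.png",np.hstack([a,cv2.copyMakeBorder(b,0,100,0,0,cv2.BORDER_CONSTANT)]))
E
```

```text
up 8.57 [-0.0002 -0.0003  0.0793] F [-0.9 -0.9 -3.7] T [-0.01  0.97 -0.03] 0.0286 100.5
turned 11.37 [-0.0002 -0.0003  0.0793] F [-1.4  0.5 -4.1] T [ 0.04  0.65 -0.05] 0.0286 100.5
pose 11.62 [-0.0008  0.      0.08  ] F [-1.4 -0.6 -4.4] T [-0.01  0.64 -0.03] 0.0282 100.5
above 12.12 [-0.0005  0.0001  0.0544] F [-0.6  0.7 -3.2] T [0.01 0.65 0.01] 0.0285 100.5
```

View pics/turn.png

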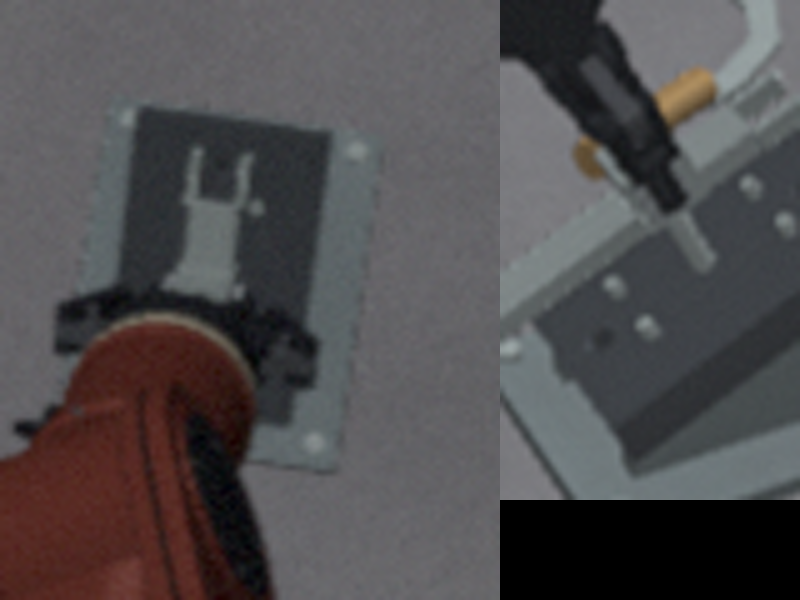

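The lever is turned: the fork points up-slope at (215,180), and the bare pin is under the hub at (690,235) in the right panel. Lower it with force watching.

```bash
python3 - <<'E'
from h import *
for z in(.049,.046,.043,.040,.036):
    movel(F(-.0008,0,z),v=.06); s=st(f'z{z}')
    f=RF.T@s['ft_force']
    if f[2]>8 or abs(toF(s['position'])[2]-z)>.0025: print('contact');break
E
```

```text
z0.049 12.47 [-0.0009 -0.0001  0.0489] F [-0.9 -0.2 -3.7] T [-0.01  0.7   0.01] 0.0286 100.5
z0.046 12.72 [-0.0009 -0.0001  0.0459] F [-1.2 -0.  -2.9] T [-0.04  0.65 -0.02] 0.0287 100.5
z0.043 12.97 [-0.0009 -0.0001  0.0428] F [-0.9  0.4 -3. ] T [ 0.    0.71 -0.01] 0.0282 100.5
z0.04 13.22 [-0.0009 -0.0001  0.0398] F [-1.8 -0.2 -3.1] T [-0.02  0.67  0.02] 0.0285 100.5
z0.036 13.47 [-0.0009 -0.0001  0.0358] F [-1.7  0.3 -3.3] T [0.08 0.66 0.04] 0.0287 100.5
```

```bash
python3 - <<'E'
from h import *
movel(F(-.0008,0,.020),v=.08);st('20')
for d in(-.0035,.002): movel(F(d,0,.020),v=.02);st(f'x{d}')
movel(F(-.0006,0,.020),v=.02)
for d in(-.003,.003): movel(F(-.0006,d,.020),v=.02);st(f'y{d}')
movel(F(-.0006,0,.020),v=.02)
for z in(.012,.009,.007,.006,.005):
    movel(F(-.0006,0,z),v=.05); s=st(f'z{z}')
    f=RF.T@s['ft_force']
    if f[2]>6: print('contact');break
E
```

```text
20 13.82 [-0.0008 -0.0003  0.02  ] F [-2.1  1.1 -4.2] T [ 0.04  0.69 -0.03] 0.0284 100.7
x-0.0035 14.11 [-0.0034  0.0002  0.0203] F [-1.9 -0.1 -3.7] T [-0.01  0.65  0.02] 0.0286 100.7
x0.002 14.53 [-0.0005  0.      0.0195] F [-10.    0.7   1.1] T [ 0.2   2.47 -0.01] 0.0285 101.4
y-0.003 15.12 [-0.0011 -0.0014  0.02  ] F [-5.5  5.7 -3.3] T [1.29 1.51 0.01] 0.0283 100.8
y0.003 15.57 [-0.0012  0.0016  0.0198] F [-5.  -3.8 -1.6] T [-0.86  1.48  0.03] 0.0284 100.8
z0.012 16.18 [-0.0007  0.      0.0119] F [-4.2  0.5 -4.8] T [0.07 1.17 0.03] 0.0284 101.0
z0.009 16.43 [-0.0006  0.0001  0.009 ] F [-3.4  0.4 -4.7] T [ 0.09  1.19 -0.06] 0.0284 101.0
z0.007 16.68 [-0.0007  0.      0.007 ] F [-4.2  1.  -4.2] T [ 0.22  1.23 -0.01] 0.0285 101.0
z0.006 16.93 [-0.0006  0.0001  0.0067] F [-11.4  -1.7  27.9] T [-0.64  2.78  0.  ] 0.0286 104.8
contact
```

It slid onto the pin freely and seats at 0.0067. The probing gives the pin axis as −1.2 mm in x, so I update the frame. Now release, check and go over the lock pin.

```bash
python3 - <<'E'
from h import *
import cv2
movel(F(-.0018,0,.0075),v=.03);movel(F(-.0022,0,.0065),v=.03);st('seat')
set_gripper(.05,60);st('open')
movel(F(-.0022,0,.03),v=.1);movel(F(-.0022,0,.12),v=.25)
J['o']=list(F(-.0012,0,0)); json.dump(J,open('jig.json','w'))
Rz=Rn.from_euler('z',J['yaw']).as_matrix()
P=[.524,-.285]
move_to([*P,.20],rpy(toolR(Rz,1)));
movel([*P,.125],v=.15);s=sense();print(s['time'],s['position'],s['joint_positions'])
a=cv2.resize(get_image("top")[150:270,260:420],(800,600),interpolation=cv2.INTER_CUBIC)[:,:520]
T=get_image("top");S=get_image("side");cv2.imwrite("pics/Tr.png",T);cv2.imwrite("pics/Sr.png",S)
a=cv2.resize(T[150:250,260:340],(320,400),interpolation=cv2.INTER_CUBIC);b=cv2.resize(T[190:270,350:430],(400,400),interpolation=cv2.INTER_CUBIC)
c=cv2.resize(S[250:340,320:390],(311,400),interpolation=cv2.INTER_CUBIC)
cv2.imwrite("pics/pinhov.png",cv2.resize(np.hstack([a,b,c]),(800,310)))
E
```

```text
seat 17.43 [-0.0012  0.0002  0.0068] F [-2.4 -0.4  7.1] T [-0.19  1.03 -0.02] 0.0286 102.0
open 17.77 [-0.0018  0.0001  0.0065] F [ 0.5 -0.9  0.3] T [-0.03  0.48  0.03] 0.0502 0.0
20.6333 [ 0.52459455 -0.28473624  0.12587102] [ 0.08126456  0.31562946  0.41232776  1.7456608  -0.13952163  1.10808161
 -1.18216886]
```

View pics/pinhov.png

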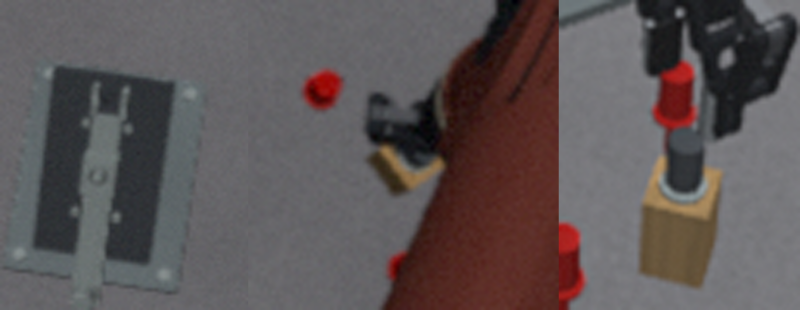

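The lever is seated, fork up-slope, and the fingers straddle the dark pin head (685,145 in the right part). Descend, grip and draw straight up.

```bash
python3 - <<'E'
from h import *
import cv2
P=[.524,-.285]
def w(t): s=sense();print(t,round(s['time'],2),s['position'].round(4),s['ft_force'].round(1),s['wrist_torque'].round(2),round(s['opening'],4),round(s['grip_force'],1));return s
movel([*P,.085],v=.1);movel([*P,.067],v=.05);w('down')
set_gripper(.028,25);w('near')
set_gripper(.015,60);pause(.1);w('grip')
S=get_image("side")
cv2.imwrite("pics/grip.png",cv2.resize(S[250:340,310:400],(500,500),interpolation=cv2.INTER_CUBIC))
E
```

```text
down 21.84 [ 0.5238 -0.2849  0.0667] [-0.6  1.1  0.3] [0.06 0.   0.06] 0.0501 0.0
near 22.18 [ 0.5241 -0.2851  0.0672] [ 0.5  0.5 -0.7] [-0.01 -0.06  0.04] 0.0282 0.0
grip 22.51 [ 0.5241 -0.285   0.0671] [0.3 0.9 1.4] [ 0.23 -0.09  0.02] 0.0204 59.0
```

View pics/grip.png

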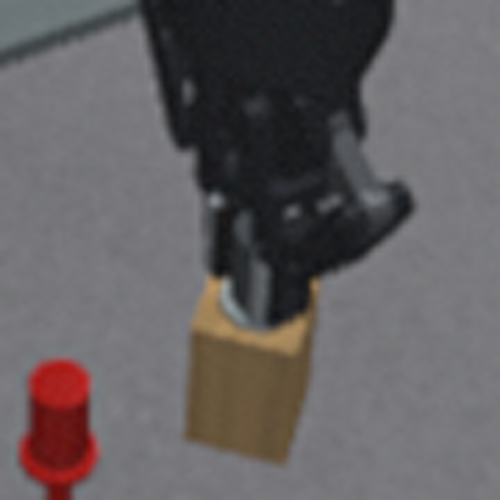

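```bash
python3 - <<'E'
from h import *
import cv2
P=[.524,-.285]
movel([*P,.085],v=.04);movel([*P,.125],v=.08);pause(.15)
cv2.imwrite("pics/d1.png",get_image("side"))
movel([*P,.20],v=.15);st('up')
for fl in (1,):
    move_to(F(.063,0,.12),rpy(toolR(RF,fl)))
movel(F(.063,0,.065),v=.15);pause(.1);st('hov')
T=get_image("top");S=get_image("side");cv2.imwrite("pics/T2.png",T);cv2.imwrite("pics/S2.png",S)
# where tip / hole should appear in the side view
for n in("side","top"):print(n,proj(n,[F(.063,0,.024),F(.063,0,.014),F(.063,0,0)]).round(1).tolist())
a=cv2.resize(S[155:245,265:355],(500,500),interpolation=cv2.INTER_CUBIC);d=cv2.imread("pics/d1.png")
b=cv2.resize(d[240:340,320:390],(300,428),interpolation=cv2.INTER_CUBIC)
cv2.imwrite("pics/ins.png",np.hstack([a,cv2.copyMakeBorder(b,0,72,0,0,cv2.BORDER_CONSTANT)]))
E
```

```text
up 24.66 [ 0.0197 -0.2966  0.114 ] F [-1.3  0.7 -1.2] T [ 0.02  0.   -0.01] 0.0204 58.7
hov 26.43 [ 0.064  -0.0002  0.0659] F [-0.9 -0.1 -1.6] T [0.03 0.52 0.02] 0.0204 58.6
side [[317.1, 190.9], [318.6, 193.5], [320.7, 197.2]]
top [[294.9, 183.9], [295.3, 183.2], [295.7, 182.2]]
```

View pics/ins.png

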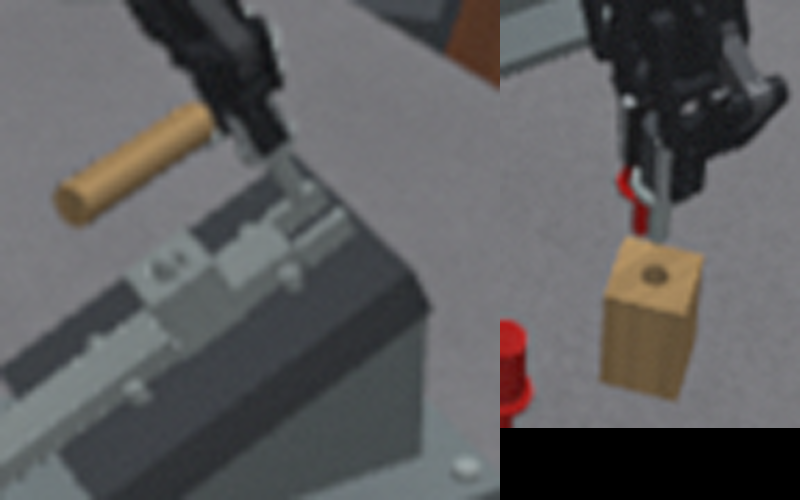

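The block stays upright with the pin drawn (shaft tip at (305,198) in the left panel, over the fork slot at (318,215)). Lower it with feel.

```bash
python3 - <<'E'
from h import *
for z in(.055,.048,.044,.042,.041,.040,.039,.037,.035):
    movel(F(.063,0,z),v=.06); s=st(f'z{z}')
    f=RF.T@s['ft_force']
    if f[2]>4 or np.hypot(*f[:2])>6: print('contact');break
E
```

```text
z0.055 26.84 [ 0.0625 -0.0001  0.0545] F [-1.4  0.2  0.4] T [-0.02  0.55 -0.04] 0.0205 58.6
z0.048 27.11 [ 0.0626 -0.0001  0.0475] F [-0.5 -0.1 -1.2] T [-0.01  0.62  0.  ] 0.0205 58.6
z0.044 27.36 [ 0.0628 -0.      0.0438] F [ 0.7  0.3 -0.3] T [ 0.02  0.58 -0.03] 0.0203 58.6
z0.042 27.61 [ 0.0629 -0.      0.0419] F [-1.1 -0.1 -0.8] T [-0.06  0.55 -0.01] 0.0207 58.6
z0.041 27.86 [0.063 0.    0.041] F [-0.1  0.1 -1. ] T [-0.    0.49  0.01] 0.0207 58.6
z0.04 28.11 [0.0629 0.     0.04  ] F [-1.  -1.1 -0.4] T [-0.04  0.56 -0.02] 0.0202 58.6
z0.039 28.36 [ 0.0629 -0.      0.0389] F [-0.8  0.3 -1.1] T [0.01 0.65 0.01] 0.0205 58.7
z0.037 28.61 [ 0.0623 -0.0002  0.0366] F [-1.7 -1.2 -2.2] T [-0.12  0.99  0.02] 0.0205 58.8
z0.035 28.86 [ 0.0624 -0.0002  0.0346] F [-3.9 -1.1 -2.7] T [-0.23  1.29 -0.01] 0.0207 58.7
```

```bash
python3 - <<'E'
from h import *
x,y=.0622,-.0002
for z in(.033,.031,.029,.027,.025,.023,.0222,.0214,.0206,.0198,.019):
    movel(F(x,y,z),v=.06); s=st(f'z{z}')
    f=RF.T@s['ft_force']
    x+=np.clip(f[0]*.00012,-.0006,.0006); y+=np.clip(f[1]*.00012,-.0006,.0006)
    if f[2]>8: print('contact');break
E
```

```text
z0.033 29.11 [ 0.0621 -0.0002  0.0329] F [-2.8  0.2 -1.9] T [-0.17  1.09 -0.02] 0.0205 58.7
z0.031 29.36 [ 0.062  -0.0002  0.0309] F [-1.9 -0.8 -2.3] T [-0.2   0.93  0.06] 0.0205 58.7
z0.029 29.61 [ 0.0619 -0.0002  0.029 ] F [-1.3  0.6 -1. ] T [-0.11  0.76  0.07] 0.0205 58.8
z0.027 29.86 [ 0.0617 -0.0001  0.027 ] F [-0.8 -0.1 -1.5] T [-0.08  0.63 -0.  ] 0.0204 58.8
z0.025 30.11 [ 0.0616 -0.0001  0.025 ] F [-0.4 -0.9  0.1] T [ 0.03  0.6  -0.04] 0.0207 58.8
z0.023 30.36 [ 0.0613 -0.0003  0.0229] F [-0.7 -0.8 -1.4] T [ 0.03  0.48 -0.02] 0.0206 58.8
z0.0222 30.61 [ 0.0613 -0.0004  0.0222] F [ 0.3 -0.9 -0.3] T [-0.03  0.55 -0.03] 0.0202 58.8
z0.0214 30.86 [ 0.0614 -0.0004  0.0215] F [-0.9  0.2  1.9] T [-0.05  0.66  0.02] 0.0203 59.4
z0.0206 31.11 [ 0.0616 -0.0004  0.0214] F [-3.3 -0.3 12.2] T [-0.35  1.29 -0.  ] 0.0203 60.5
contact
```

The flange is down on the fork at the expected depth. Release, retreat and check.

```bash
python3 - <<'E'
from h import *
import cv2
set_gripper(.05,40);st('open')
movel(F(.0615,-.0004,.05),v=.1);movel(F(.03,0,.17),v=.25)
move_to([.45,.25,.3],[np.pi,0,0]);pause(.2)
T=get_image("top");S=get_image("side")
a=cv2.resize(T[145:265,255:415],(480,360),interpolation=cv2.INTER_CUBIC);b=cv2.resize(S[150:340,245:395],(316,400),interpolation=cv2.INTER_CUBIC)
cv2.imwrite("pics/fin.png",np.hstack([cv2.copyMakeBorder(a,0,40,0,0,cv2.BORDER_CONSTANT),b]));print(sense()['time'])
E
```

```text
open 31.5 [ 0.0611 -0.0006  0.0205] F [0.1 0.  0.4] T [0.   0.46 0.01] 0.0498 0.0
33.9083
```

View pics/fin.png

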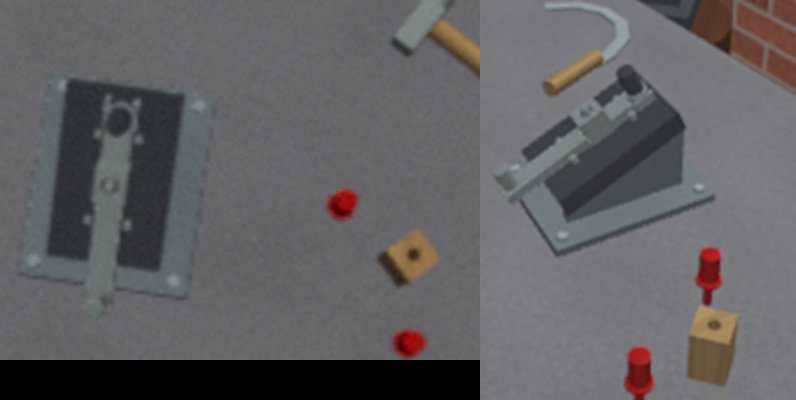

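The picture shows the lever turned and seated, the pin home in the fork at (118,120), and the block upright and empty at (412,255). Everything else is undisturbed.

```bash
python3 -c "
from cell import *
print(close_job())"
```

```text
the job is handed in; nothing more can be done
None
```

I handed the job in at about 34 s: the lever is turned end for end and seated on its pin, the lock pin is home through the fork in the upper hole, and the block is upright; the last pictures show all this, with nothing else visibly disturbed, but no verdict came back.

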